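# Set the length stop of a cork trimming jig and load a cork

### The job

Set up the cork trimming jig: tap the stop forward by its sprung blue button, a little at a time, until the black pointer stands on the red mark, and never let it run past the mark. Then lay the loose cork in the wooden trough with its end against the steel stop bar, without shifting the stop off the mark. Leave the other things where they are.

Things in the scene. Friction and masses are not known exactly. Their poses are not given: they have to be found in the camera images.
- jig: Cork trimming jig, fixed: dark wooden base 72 x 270 x 12 mm, in its middle an aluminium housing 56 mm wide, 85 mm long, top 41 mm above the table. Origin on the table, on the jig's middle line; the y axis runs along the jig, the way the stop is tapped. Base from y = -140 to +130 mm, housing -55 to +30 mm, wooden trough for the cork +30 to +125 mm.
- button_face (a point): Centre of the outer face of the blue button (disc 26 mm across, 25 mm above the table) at the jig's -y end. Push it along +y with closed fingertips. It rides on a spring (300 N/m, 35 mm travel) behind the stop bar and springs back when let go; the stop moves only once the spring beats its friction, which is hidden and differs each time (about 3 to 8 N).
- stop (a joint): Travel of the steel stop bar along the jig's +y in m, 0 (rearmost) to 0.042. Stiff: it stays where it is left. Only the button moves it forward.
- pointer (a point): Tip of the black pointer on top of the housing, 42 mm above the table; it moves with the stop.
- mark: Red mark 6 mm wide (along the jig), fixed on the housing's top edge beside the pointer's tip; its place along the jig differs each time. Axes parallel to the jig's; origin on the jig's middle line, 41 mm above the table, at the middle of the mark's width. The pointer is on the mark when the pointer's y in this frame is 0.
- stop_face (a point): Centre of the front end of the steel stop bar in the trough (bar 20 mm wide, 5.5 mm high); it looks along the jig's +y. The cork's end goes against it. Trough: floor 12 mm above the table, 22 mm wide, walls 13 mm thick, their tops 17 mm above the table, about level with the bar's top. The cork lies on the floor and its axis stands 24 mm above the table. It takes over 9 N to push the stop back.
- cork: Wine cork, a cylinder 24 mm in diameter and 44 mm long, lying on the table; loose, 15 g. Origin on its underside (12 mm from its axis) at mid length as it starts; its x axis is the long axis.
- cork_center (a point): Centre of the cork.
- red_cap: Red screw cap, 30 mm across, 16 mm high, loose on the table; origin under its centre. A bystander.
- yellow_scraper: Yellow flat razor scraper, 116 x 38 x 15 mm, loose; origin under its centre, long axis x. A bystander.
- wire_pad: Steel wool pad, 63 x 65 x 26 mm, loose; origin under its centre. A bystander.

How it is judged:
By the outcome, as a careful person would: the job done as asked, in the order asked, and still so for the second after the job is handed in, with the robot touching nothing.
It also fails if it takes over 58 s, if anything falls off the work surface, if the arm or the gripper's body presses on something with over 40 N, if the wrist force passes 120 N, or if a joint passes its speed limit or range.

### The arm

A 6-joint arm with a two-finger parallel gripper is mounted at the origin on a cart in front of the work surface, level with it; the furniture and walls round the work are solid. World frame = base frame: x ahead of the robot, y to its left, z up, the work surface at z = 0. Lengths are in m, angles in rad, forces in N, time in s.
With the tool pointing down it reaches from about 0.25 to 0.8 m from the base axis. Payload 3.9 kg.
Tool frame: the origin (TCP) lies at the very end of the fingers, on their centre line; the grasp point (between the pads) lies r.grip_depth behind it (r.grip_depth is the distance from the TCP to the grasp point, in m); z points along the fingers, y is the line along which they close (so a half turn about z gives the same grasp; the last joint's range is limited). The gripper opens to 85 mm and grips with 20 to 120 N. Pads are 22 mm wide; open, the fingers measure 114 mm over their backs; the gripper's body (76 mm by 85 mm) begins 54 mm behind the grasp point. The pads swing forward as they close: fully open they stand 13 mm farther back than shut.
Start: joints at [1.309, 0.26, -0.138, 1.173, 0, 1.571], TCP at [0.136, 0.507, 0.231] pointing down, gripper open.
Joint ranges: [-2.78, 2.78], [-0.83, 1.72], [-1.28, 1.37], [-1.9, 2.12], [-1.57, 1.48], [-3.14, 3.14]. Speed limits (rad/s): [2.57, 2.57, 3.14, 3.14, 3.14, 3.14].

### API

Orientations are given as a 3x3 rotation matrix whose columns are the frame's x, y, z axes.
In Python, from cell import r, viewer, order gives the robot as it stands.
- The arm moves only by the tool drive_tool, never from a script. Its argument "motion" is a list of rows, each a list of 5 numbers: the closure, from -1 (fully open) to 1 (shut), then the shift along the tool's x, y, z in m, then the turn about the tool's z in degrees. A call has 1 to 20 rows; each row shifts and turns the commanded pose from where the row before left it, along the tool's axes as they then stand; what a row does not reach is not made up. A row lasts 1/12 s, in which the tool goes at most 41.7 mm and 7.16 degrees, less where a joint would pass 70% of its speed; a pose out of reach is approached as far as the arm can. A call with a gripper value outside its range is refused whole. The fingers move at their own pace and stop on an object; "newtons" is the grip in N (left out, the last holds). Time passes only in rows, so rows that do not move let the fingers close. It gives the time, the measured TCP pose, the force, the opening and the grip force at its end, in the units of the state.
- r.state(): the state, without advancing time (a new reading comes with each control period).
- viewer.snapshot(name): name is "side" or "top" or "wrist"; returns a dict with "img" (480x640x3 uint8, blue, green, red), "fovy" (degrees; the focal length in pixels is half the picture's height over the tangent of half this angle, whatever the lens; pixels are square), "cx", "cy" (the principal point, pixels), "cam_to_world" (4x4, takes a point from camera to world coordinates); the wrist camera has in their place "tool_from_camera" (4x4, takes a point from camera to tool coordinates, whose origin is the TCP and whose axes are the flange's). Camera axes: x right, y down, z forward; pixel columns grow to the right and rows downward; lengths in m; the calibration is good to about 2 mm. A picture is of the moment at which its call begins: read the wrist's pose just before it. There is no depth.
- order.job_done(): hands the job in; it is judged then, once.
The state is a dict: "time_s": time; "joints": joint angles; "qd": joint speeds; "tau": joint torques, N m; "tcp_pos": TCP position; "ee_rot": TCP orientation; "ft_force": force on the tool from outside, world axes, zero at the start; "torque": the same for the moment, N m; "finger_gap": finger opening in m; "finger_force": force on a finger pad.
Only numpy, scipy, OpenCV 4.12 (cv2) and the standard library are available. Lean on these libraries where they do the work, as an engineer would, in place of code of your own. Each camera call takes 0.05 s, during which the arm holds its last target. There are 200 camera calls.

## Working session

There is one attempt and no reset: what is moved stays moved. The work goes in short steps, Python scripts to look and compute and a tool call to move; the robot and the scene stay as the last step left them, time stands still between calls to the robot, and variables do not carry over. Pictures are saved under pics/ and viewed, at most 10 in all, crops included, and the job is handed in when it is done.

Besides the shell and the picture viewer there is one more tool, called after "Emit:" as a command line: name --pt "numbers of a row" for each row, then --argument value for the rest. drive_tool: Moves the arm, as the interface text tells. Its arguments: {"type":"object","properties":{"motion":{"type":"array"},"newtons":{"type":"number"}},"required":["motion"]}

```bash
mkdir -p pics; cat > h.py <<'E'
import numpy as np, cv2
from cell import r, viewer, order
def snap(n, f=None):
    s=r.state(); d=viewer.snapshot(n)
    if n=='wrist':
        T=np.eye(4);T[:3,:3]=s['ee_rot'];T[:3,3]=s['tcp_pos'];d['M']=T@np.array(d['tool_from_camera'])
    else: d['M']=np.array(d['cam_to_world'])
    if f: cv2.imwrite('pics/'+f+'.png',d['img'])
    return d
def ray(d,u,v):
    f=240/np.tan(np.radians(d['fovy'])/2)
    return d['M'][:3,3], d['M'][:3,:3]@np.array([(u-d['cx'])/f,(v-d['cy'])/f,1])
def onz(d,u,v,z):
    o,q=ray(d,u,v); return o+q*(z-o[2])/q[2]
def tri(obs):
    A=np.zeros((3,3));b=np.zeros(3)
    for d,u,v in obs:
        o,q=ray(d,u,v);q=q/np.linalg.norm(q);P=np.eye(3)-np.outer(q,q);A+=P;b+=P@o
    return np.linalg.solve(A,b)
def proj(d,p):
    f=240/np.tan(np.radians(d['fovy'])/2)
    c=d['M'][:3,:3].T@(np.array(p)-d['M'][:3,3]);return c[:2]/c[2]*f+[d['cx'],d['cy']]
E
python3 - <<'E'
from h import *
np.set_printoptions(precision=4,suppress=True)
a=snap('top','top0');b=snap('side','side0');c=snap('wrist','wrist0')
for d in(a,b,c):print(d['fovy'],d['cx'],d['cy'],d['img'].shape);print(d['M'])
s=r.state();print(s,r.grip_depth)
E
```

```text
50.91999191952727 314.08695286180165 243.91333430124757 (480, 640, 3)
[[ 0.0192 -0.9925  0.1208  0.4244]
 [-0.9998 -0.0192  0.0008  0.028 ]
 [ 0.0015 -0.1208 -0.9927  1.3951]
 [ 0.      0.      0.      1.    ]]
47.56554180241966 316.5103227397797 243.12832140931076 (480, 640, 3)
[[ 0.9367 -0.2139  0.2771  0.2325]
 [-0.35   -0.5805  0.7352 -0.8632]
 [ 0.0036 -0.7856 -0.6187  0.8148]
 [ 0.      0.      0.      1.    ]]
61.60130902302791 323.99638618515183 238.6966577279515 (480, 640, 3)
[[ 0.258   0.9281  0.2683  0.0675]
 [ 0.9661 -0.2471 -0.0744  0.5257]
 [-0.0028  0.2784 -0.9605  0.3729]
 [ 0.      0.      0.      1.    ]]
{'time_s': 0.15, 'joints': array([ 1.309 ,  0.2605, -0.1391,  1.1727, -0.    ,  1.5708]), 'qd': array([-0.0003, -0.0012,  0.003 , -0.0009, -0.0021, -0.0004]), 'tau': array([  0.0009, -40.6007,  25.4166,   0.0127,   0.0001,   0.    ]), 'tcp_pos': array([0.1357, 0.5066, 0.2307]), 'ee_rot': array([[-0.9659,  0.2588, -0.0004],
       [ 0.2588,  0.9659, -0.0015],
       [-0.    , -0.0015, -1.    ]]), 'ft_force': array([0.4105, 0.2424, 0.5745]), 'torque': array([ 0.01 , -0.035,  0.032]), 'finger_force': 0.0, 'finger_gap': 0.08574959372972708} 0.0187
```

View pics/top0.png

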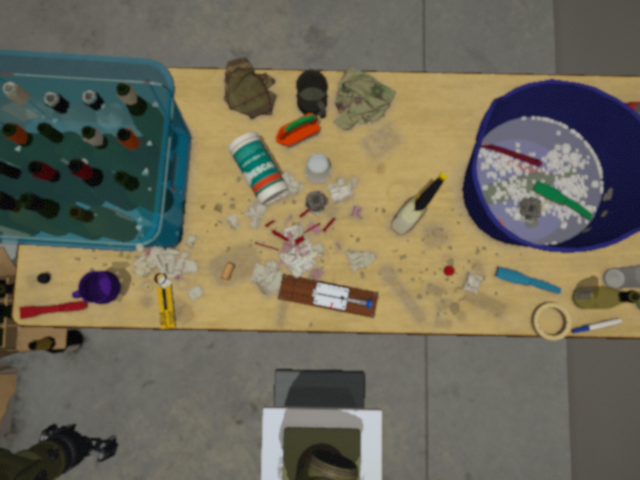

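View pics/side0.png

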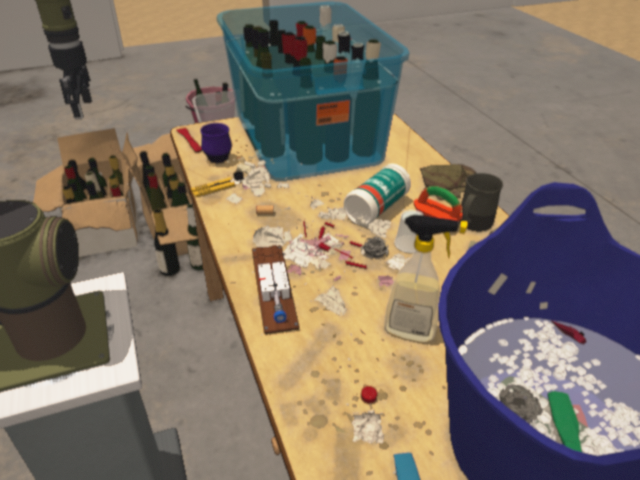

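Top view: the jig lies from (280,288) to (377,306), with the blue button at its right end (369,304), so its +y points to image left. The cork is at (228,270), the cap at (449,270) and the scraper at (166,303). The side view agrees.

```bash
python3 - <<'E'
from h import *
np.set_printoptions(precision=4,suppress=True)
a=snap('top');b=snap('side')
for d,n,pts in((a,'top',dict(button=(369,304,.025),cork=(228,270,.012),jigL=(280,286,.012),jigR=(377,304,.012),pad=(316,200,.01),padB=(265,278,.01))),(b,'side',dict(button=(280,317,.025),cork=(265,209,.012),pad=(375,246,.01)))):
  for k,(u,v,z) in pts.items(): print(n,k,onz(d,u,v,z))
def blue(d,x0,x1,y0,y1,lo,hi):
  h=cv2.cvtColor(d['img'],cv2.COLOR_BGR2HSV);m=cv2.inRange(h,lo,hi);q=np.zeros_like(m);q[y0:y1,x0:x1]=m[y0:y1,x0:x1]
  M=cv2.moments(q,True);return M['m00'],M['m10']/M['m00'],M['m01']/M['m00']
A=blue(a,355,380,290,318,(95,120,60),(130,255,255));B=blue(b,265,295,300,330,(95,120,60),(130,255,255));print(A,B,tri([(a,*A[1:]),(b,*B[1:])]))
A=blue(a,215,240,255,285,(5,110,120),(18,255,255));B=blue(b,250,280,198,220,(5,110,120),(18,255,255));print(A,B,tri([(a,*A[1:]),(b,*B[1:])]))
E
```

```text
top button [ 0.4306 -0.1222  0.025 ]
top cork [0.516  0.2641 0.012 ]
top jigL [0.4749 0.1202 0.012 ]
top jigR [ 0.4311 -0.1454  0.012 ]
top pad [0.7168 0.0262 0.01  ]
top padB [0.4961 0.1621 0.01  ]
side button [ 0.4341 -0.1231  0.025 ]
side cork [0.5169 0.2705 0.012 ]
side pad [0.7193 0.0347 0.01  ]
(33.0, 368.8484848484849, 303.1515151515151) (57.0, 279.2631578947368, 314.43859649122805) [ 0.4331 -0.1212  0.0308]
(143.0, 226.83916083916083, 271.1118881118881) (297.0, 262.14141414141415, 207.85185185185185) [0.5105 0.2662 0.0201]
```

Emit:
drive_tool --pt "1 -0.0282 -0.0191 0 0" --pt "1 -0.0282 -0.0191 0 0" --pt "1 -0.0282 -0.0191 0 0" --pt "1 -0.0282 -0.0191 0 0" --pt "1 -0.0282 -0.0191 0 0" --pt "1 -0.0282 -0.0191 0 0" --pt "1 -0.0282 -0.0191 0 0" --pt "1 -0.0282 -0.0191 0 0" --pt "1 -0.0282 -0.0191 0 0" --pt "1 -0.0282 -0.0191 0 0" --pt "1 -0.0282 -0.0191 0 0" --pt "1 -0.0282 -0.0191 0 0" --pt "1 -0.0282 -0.0191 0 0" --pt "1 -0.0282 -0.0191 0 0" --pt "1 -0.0282 -0.0191 0 0" --pt "1 0 0 0 -5.6" --pt "1 0 0 0 0" --pt "1 0 0 0 0" --newtons 30

```text
time_s: 1.75
tcp_pos: [0.47, 0.1206, 0.2311]
ee_rot: [[-0.986, 0.166, -0.001], [0.166, 0.986, 0.0], [0.001, -0.0, -1.0]]
ft_force: [0.4, 0.7, 0.5]
finger_gap: -0.0
finger_force: 0.0
```

```bash
python3 - <<'E'
from h import *
d=snap('wrist','w1');import pickle;pickle.dump(d,open('w1.pkl','wb'))
s=r.state();print(s['time_s'],s['tcp_pos'],s['ee_rot'],s['ft_force'],s['finger_gap'])
E
```

```text
1.8 [0.46969658 0.12107831 0.23109381] [[-9.86291056e-01  1.65012108e-01 -9.78286126e-04]
 [ 1.65012110e-01  9.86291538e-01  8.01086883e-05]
 [ 9.78094231e-04 -8.24185746e-05 -9.99999518e-01]] [ 0.03232997 -0.48991999 -0.00481012] 0.00024044507221421756
```

View pics/w1.png

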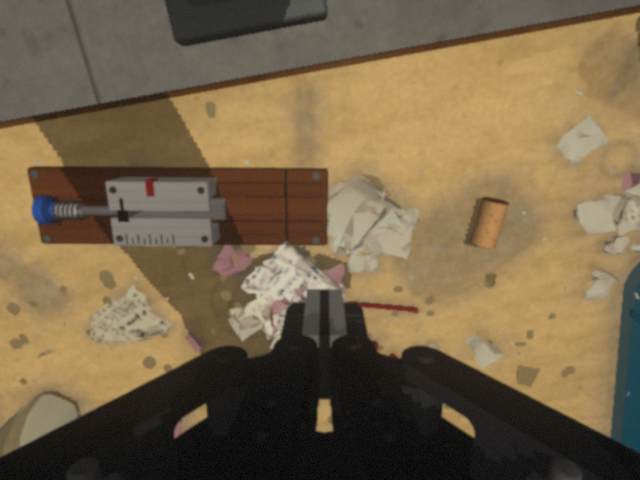

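Wrist view: base corners about (30,167), (327,168), (327,247), (40,245), button (40,210), red mark (151,187), black pointer (122,209), bar end (225,209), and the cork at (489,223).

```bash
cat >> h.py <<'E'
def mask(d,lo,hi,box):
    h=cv2.cvtColor(d['img'],cv2.COLOR_BGR2HSV);m=cv2.inRange(h,lo,hi);q=np.zeros_like(m);x0,y0,x1,y1=box
    q[y0:y1,x0:x1]=m[y0:y1,x0:x1];q=cv2.morphologyEx(q,cv2.MORPH_OPEN,np.ones((2,2)))
    c=cv2.findContours(q,0,cv2.CHAIN_APPROX_NONE)[0]
    c=max(c,key=cv2.contourArea);o=np.zeros_like(q);cv2.drawContours(o,[c],-1,255,-1);o&=q
    ys,xs=np.nonzero(o);return xs.mean(),ys.mean(),cv2.boundingRect(c),cv2.minAreaRect(c),len(xs)
BLUE=((100,120,50),(130,255,255));RED=((0,170,110),(6,255,255));BROWN=((0,90,30),(14,255,150))
E
python3 - <<'E'
from h import *
import pickle
np.set_printoptions(precision=4,suppress=True)
d=pickle.load(open('w1.pkl','rb'))
cv2.imwrite('pics/z1.png',cv2.resize(d['img'][155:260,20:240],None,fx=3.6,fy=3.6,interpolation=cv2.INTER_CUBIC))
print('button',mask(d,*BLUE,(10,180,100,240)))
print('mark',mask(d,*RED,(130,170,170,200)))
h=cv2.cvtColor(d['img'],cv2.COLOR_BGR2HSV)
print(h[200,260],h[223,489],h[209,122],h[187,151])
b=mask(d,(0,80,20),(14,255,130),(20,150,340,260));print('base',b)
p=cv2.boxPoints(b[3]);print([onz(d,*q,.012) for q in p])
c=mask(d,(6,120,120),(16,255,255),(450,180,530,265));print('cork',c); print([onz(d,*q,.012)for q in cv2.boxPoints(c[3])],onz(d,c[0],c[1],.02))
E
```

```text
button (np.float64(43.666666666666664), np.float64(210.37011494252874), (34, 198, 20, 26), ((43.5, 210.5), (25.0, 19.0), 90.0), 435)
mark (np.float64(150.1904761904762), np.float64(188.57142857142858), (148, 182, 6, 14), ((150.1707305908203, 188.53660583496094), (13.472647666931152, 4.417261123657227), 83.6598129272461), 63)
[ 10 158  95] [ 15 137 173] [25 33 47] [  1 174 114]
base (np.float64(219.52365159713736), np.float64(199.1646884272997), (30, 168, 299, 79), ((178.7384490966797, 206.95440673828125), (298.25030517578125, 76.96885681152344), 0.6127657294273376), 11458)
[array([ 0.4625, -0.1583,  0.012 ]), array([ 0.3945, -0.1314,  0.012 ]), array([0.4412, 0.1297, 0.012 ]), array([0.5118, 0.1172, 0.012 ])]
cork (np.float64(491.22418879056045), np.float64(225.62930186823993), (475, 203, 34, 47), ((491.071044921875, 225.4154815673828), (22.30156707763672, 47.7352180480957), 16.8583984375), 1017)
[array([0.5325, 0.2527, 0.012 ]), array([0.4911, 0.2679, 0.012 ]), array([0.5003, 0.2868, 0.012 ]), array([0.5422, 0.2722, 0.012 ])] [0.5138 0.2671 0.02  ]
```

View pics/z1.png

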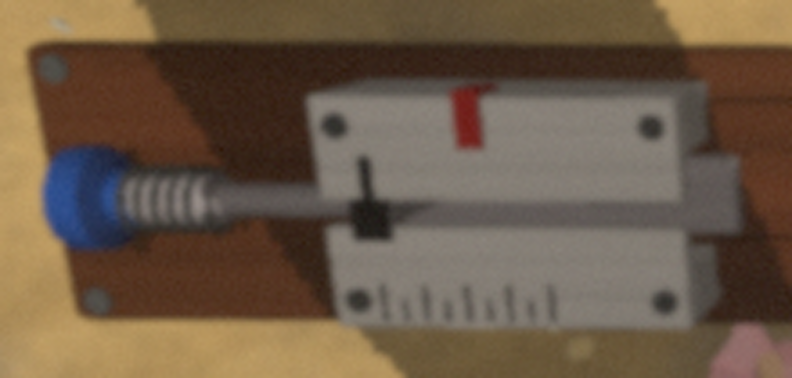

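Zoom: pointer tip at (121.1,198.9) full-frame, and the mark's top centre at (150.0,188.9). The gap is about 25 mm.

```bash
python3 - <<'E'
from h import *
import pickle
np.set_printoptions(precision=4,suppress=True)
d=pickle.load(open('w1.pkl','rb'))
C=[onz(d,u,v,.012) for u,v in((28.3,167.5),(42.2,243.3),(327,168),(327,247))]
L=(C[0]+C[1])/2;R=(C[2]+C[3])/2;a=(R-L);n=np.linalg.norm(a);a/=n
print(C,n,a,'width',np.linalg.norm(C[0]-C[1]),np.linalg.norm(C[2]-C[3]))
O=L+a*.140;x=np.array([a[1],-a[0],0]);O[2]=0
J=lambda p:(x@(p-O),a@(p-O))
print('origin',O,'jig x',x)
print('tip',J(onz(d,121.1,198.9,.042)),'mark',J(onz(d,150,188.9,.041)),J(onz(d,150.7,195.8,.041)))
print('button left edge',J(onz(d,33.5,210,.025)),'right',J(onz(d,49,210,.025)))
print('bar end',J(onz(d,225,209,.0175)))
s=r.state();R_=s['ee_rot']
for dist in (.12,.135,.15,.16):
  p=O-a*dist;print(dist,p,R_.T@(p-s['tcp_pos']))
print(R_.T@a)
E
```

```text
[array([ 0.3948, -0.1332,  0.012 ]), array([ 0.464 , -0.1461,  0.012 ]), array([0.4392, 0.1289, 0.012 ]), array([0.5117, 0.1168, 0.012 ])] 0.26648045145718646 [0.1728 0.985  0.    ] width 0.07043442580805044 0.07356529756203199
origin [ 0.4536 -0.0017  0.    ] jig x [ 0.985  -0.1728  0.    ]
tip (np.float64(-0.013196855204450195), np.float64(-0.0454601249991117)) mark (np.float64(-0.021601212678416828), np.float64(-0.020854761913896958)) (np.float64(-0.015816331264679177), np.float64(-0.020920934949152196))
button left edge (np.float64(0.0005273451159416787), np.float64(-0.13285058989235915)) right (np.float64(0.00042254693440390293), np.float64(-0.119151042927384))
bar end (np.float64(-7.510740759282766e-05), np.float64(0.03451380900156001))
0.12 [ 0.4329 -0.1199  0.    ] [-0.0037 -0.2438  0.2311]
0.135 [ 0.4303 -0.1347  0.    ] [-0.0036 -0.2588  0.2311]
0.15 [ 0.4277 -0.1495  0.    ] [-0.0034 -0.2738  0.2311]
0.16 [ 0.426  -0.1593  0.    ] [-0.0034 -0.2838  0.2311]
[-0.0079  1.     -0.0001]
```

Emit:
drive_tool --pt "1 -0.0005 -0.0361 0 0" --pt "1 -0.0005 -0.0361 0 0" --pt "1 -0.0005 -0.0361 0 0" --pt "1 -0.0005 -0.0361 0 0" --pt "1 -0.0005 -0.0361 0.0 0" --pt "1 -0.0005 -0.0361 0.025 0" --pt "1 0 -0.0361 0.025 0" --pt "1 0 -0.0361 0.025 0" --pt "1 0 0 0.025 0.4" --pt "1 0 0 0 0" --pt "1 0 0 0 0"

```text
time_s: 2.72
tcp_pos: [0.4255, -0.1577, 0.1345]
ee_rot: [[-0.985, 0.17, -0.003], [0.17, 0.985, 0.002], [0.004, 0.001, -1.0]]
ft_force: [1.1, -0.4, 0.1]
finger_gap: -0.0001
finger_force: 0.0
```

```bash
python3 - <<'E'
from h import *
import pickle
np.set_printoptions(precision=4,suppress=True)
d=snap('wrist','w2');pickle.dump(d,open('w2.pkl','wb'))
s=r.state();print(s['time_s'],s['tcp_pos'],s['ee_rot'][:,1])
for p in ([.4306,-.1297,.025],[.4325,-.0447,.042],[.4287,-.0189,.041]):print(proj(d,p))
E
```

```text
2.7667 [ 0.427  -0.1578  0.1357] [0.169  0.9856 0.0006]
[366.9218 236.581 ]
[510.3325 224.1491]
[552.7548 210.5658]
```

View pics/w2.png

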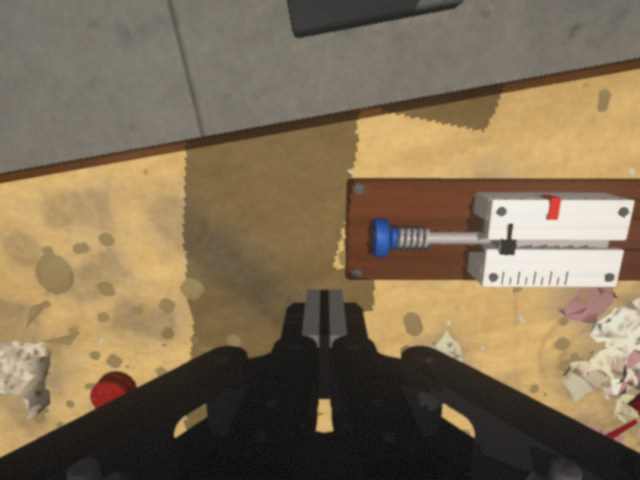

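The second view agrees with the first: pointer tip (511,224), mark (554,209), button's outer edge about u=371.

```bash
python3 - <<'E'
from h import *
import pickle
np.set_printoptions(precision=4,suppress=True)
w1=pickle.load(open('w1.pkl','rb'));d=pickle.load(open('w2.pkl','rb'))
O=np.array([.4536,-.0017,0]);a=np.array([.1728,.985,0]);x=np.array([.985,-.1728,0])
J=lambda p:np.array((x@(p-O),a@(p-O),p[2]))
b=mask(d,*BLUE,(355,205,410,265));m=mask(d,*RED,(535,190,575,225));b1=mask(w1,*BLUE,(10,180,100,240));print(b,m)
print('btn centroid',J(tri([(w1,*b1[:2]),(d,*b[:2])])),'left edge',J(tri([(w1,b1[2][0],210.4),(d,b[2][0],b[1])])))
print('tip',J(tri([(w1,121.1,198.9),(d,511,224)])),'mark',J(tri([(w1,150,188.9),(d,554,209)])))
s=r.state();print(s['joints'],J(s['tcp_pos']))
E
```

```text
(np.float64(385.2278860569715), np.float64(238.18140929535232), (375, 220, 24, 37), ((386.5, 238.0), (36.0, 23.0), 90.0), 667) (np.float64(554.925), np.float64(208.31875), (550, 199, 11, 20), ((555.0511474609375, 208.56484985351562), (8.29572868347168, 19.921432495117188), 6.709836959838867), 160)
btn centroid [-0.001  -0.1192  0.0316] left edge [-0.0015 -0.1259  0.0338]
tip [-0.0133 -0.0455  0.0419] mark [-0.0221 -0.0207  0.0412]
[-0.3544  0.209  -0.4726  0.8898  0.0004 -0.1847] [ 0.0007 -0.1584  0.1357]
```

Emit:
drive_tool --pt "1 0 0 0 6.9" --pt "1 0 0 0 6.9" --pt "1 0 0 0 6.9" --pt "1 0 0 0 6.9" --pt "1 0 0 0 6.9" --pt "1 0 0 0 6.9" --pt "1 0 0 0.02 6.9" --pt "1 0 0 0.02 6.9" --pt "1 0 0 0.02 6.9" --pt "1 0 0 0.02 6.9" --pt "1 0 0 0.015 6.9" --pt "1 0 0 0.01 6.9" --pt "1 0 0 0.01 6.9" --pt "1 0 0 0 0.3" --pt "1 0 0 0 0" --pt "1 0 0 0 0"

```text
time_s: 4.1
tcp_pos: [0.4287, -0.1587, 0.0216]
ee_rot: [[0.166, 0.986, 0.003], [0.986, -0.166, -0.001], [-0.0, 0.003, -1.0]]
ft_force: [0.4, 0.5, 0.8]
finger_gap: 0.0001
finger_force: 0.0
```

```bash
python3 - <<'E'
from h import *
np.set_printoptions(precision=4,suppress=True)
O=np.array([.4536,-.0017,0]);a=np.array([.1728,.985,0]);x=np.array([.985,-.1728,0])
J=lambda p:np.array((x@(p-O),a@(p-O),p[2]))
d=snap('wrist','w3');s=r.state();print(J(s['tcp_pos']),s['ee_rot'],s['ft_force'],s['joints'])
E
```

```text
[ 0.0025 -0.1592  0.0216] [[ 0.167   0.986   0.0026]
 [ 0.986  -0.167  -0.0009]
 [-0.0005  0.0027 -1.    ]] [ 0.5172 -0.3588  1.121 ] [-0.3552  0.347  -0.6408  0.5802  0.0001  1.3834]
```

View pics/w3.png

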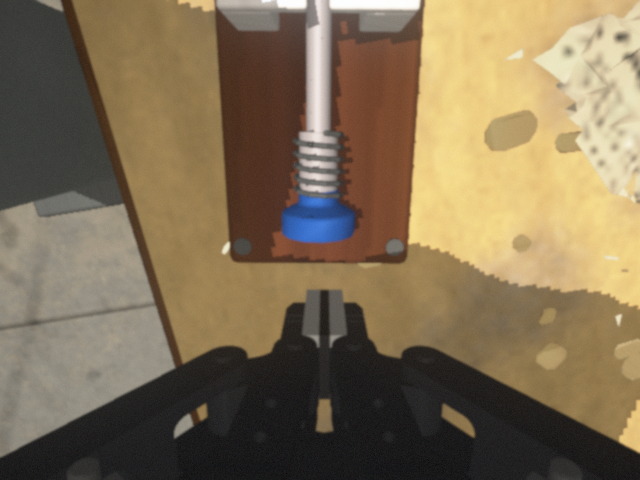

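View: button at (318,220) and fingertip at (325,295), so the finger sits about 2 mm to the right of the button's line. I'll shift it and push within the safe range.

Emit:
drive_tool --pt "1 0.006 -0.002 0 0" --pt "1 0.007 0 0 0" --pt "1 0.007 0 0 0" --pt "1 0.002 0 0 0" --pt "1 0.002 0 0 0" --pt "1 0.002 0 0 0" --pt "1 0.002 0 0 0" --pt "1 0.002 0 0 0" --pt "1 0.002 0 0 0" --pt "1 0.002 0 0 0" --pt "1 0 0 0 0" --pt "1 0 0 0 0"

```text
time_s: 5.15
tcp_pos: [0.4307, -0.1255, 0.0202]
ee_rot: [[0.17, 0.985, -0.0], [0.985, -0.17, -0.001], [-0.001, -0.0, -1.0]]
ft_force: [-1.4, -3.4, 1.5]
finger_gap: -0.0
finger_force: 1.7
```

```bash
python3 - <<'E'
from h import *
np.set_printoptions(precision=4,suppress=True)
O=np.array([.4536,-.0017,0]);a=np.array([.1728,.985,0]);x=np.array([.985,-.1728,0])
J=lambda p:np.array((x@(p-O),a@(p-O),p[2]))
d=snap('wrist','w4');s=r.state();print(J(s['tcp_pos']),s['ft_force'],a@s['ft_force'])
print(mask(d,*RED,(150,0,500,200)))
E
```

```text
[-0.0011 -0.1259  0.0202] [-0.9056 -3.2077  1.851 ] -3.316094583295909
(np.float64(236.4367816091954), np.float64(0.7931034482758621), (221, 0, 35, 3), ((238.0, 1.0), (2.0, 34.0), 90.0), 87)
```

View pics/w4.png

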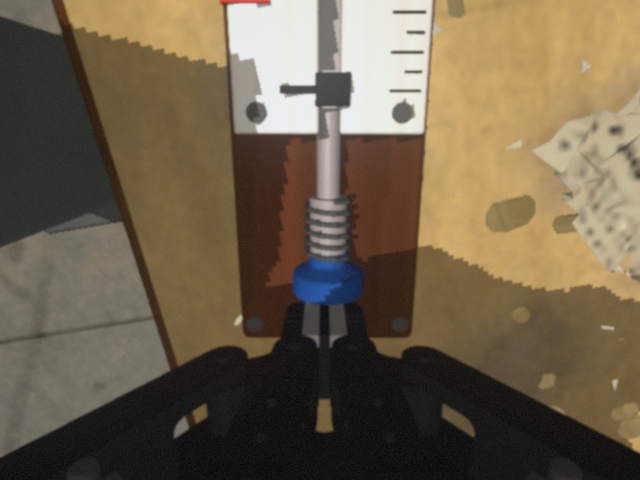

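In contact at about 11 mm compression (3.3 N): pointer arm at (285–315, 90), mark coming in at the top edge (v≈1), scale about 3.5 px/mm.

```bash
cat >> h.py <<'E'
O=np.array([.4536,-.0017,0]);a_=np.array([.1728,.985,0]);x_=np.array([.985,-.1728,0])
J=lambda p:np.array((x_@(p-O),a_@(p-O),p[2]))
def look():
    np.set_printoptions(precision=4,suppress=True)
    s=r.state();d=snap('wrist');g=cv2.cvtColor(d['img'],cv2.COLOR_BGR2GRAY)
    m=(g[:230,288:308]<75).astype(np.uint8)
    n,l,st,c=cv2.connectedComponentsWithStats(m)
    print('t',s['time_s'],'tcp',J(s['tcp_pos']),'F',a_@s['ft_force'])
    P=None
    for i in range(1,n):
        if st[i,4]>60 and st[i,2]>15 and st[i,3]<25:
            u,v=c[i]+[288,0];P=J(onz(d,u,v,.042));print('ptr',u,v,P[:2])
    try:
        h=cv2.cvtColor(d['img'],cv2.COLOR_BGR2HSV);q=cv2.inRange(h,*RED)[:230,200:290];ys,xs=np.nonzero(q)
        M=J(onz(d,xs.mean()+200,ys.mean(),.041));print('mark',xs.min()+200,xs.max()+200,ys.min(),ys.max(),len(xs),M[:2])
        for yy in (ys.min(),ys.max()+1): print('  edge',J(onz(d,255,yy,.041))[1])
        if P is not None: print('gap mm',1e3*(M[1]-P[1]))
    except Exception as e: print('nomark',e)
    return d
E
python3 -c "
from h import *
look()"
```

```text
t 5.2 tcp [-0.0011 -0.1259  0.0202] F -3.316094583295909
mark 220 267 0 2 59 [-0.025  -0.0234]
  edge -0.023316912514633366
  edge -0.024032061495894635
```

Emit:
drive_tool --pt "1 0.002 0 0 0" --pt "1 0.002 0 0 0" --pt "1 0.002 0 0 0" --pt "1 0 0 0 0" --pt "1 0 0 0 0" --pt "1 0 0 0 0"

```text
time_s: 5.75
tcp_pos: [0.4318, -0.1196, 0.0202]
ee_rot: [[0.17, 0.985, -0.0], [0.985, -0.17, -0.001], [-0.001, 0.0, -1.0]]
ft_force: [-2.1, -5.1, 1.7]
finger_gap: -0.0003
finger_force: 2.6
```

```bash
python3 -c "
from h import *
look()"
```

```text
t 5.75 tcp [-0.0011 -0.1199  0.0202] F -5.434489925021304
mark 221 265 2 26 567 [-0.0257 -0.0207]
  edge -0.017744238353681344
  edge -0.02380057169821829
```

```bash
python3 -c "
from h import *
d=snap('wrist','w5');g=cv2.cvtColor(d['img'],cv2.COLOR_BGR2GRAY)
print(g[80:140,298])
print(g[80:140:3,270:312:4])"
```

```text
[237 238 237 238 237 238 238 238 238 237 238 238 238 238 238 238 237 238
 237 237 237 238 238 238 238 237 230 205 149 101  79  82  78  79  83 105
 154 201 228 236 237 236 238 237 238 237 237 238 238 237 238 238 238 237
 238 238 238 237 238 238]
[[238 238 237 237 237 237 237 237 237 238 238]
 [238 238 236 236 237 236 236 238 239 237 237]
 [237 237 238 237 237 237 236 238 238 237 237]
 [237 238 237 238 236 237 236 237 238 238 237]
 [238 237 238 238 237 238 237 238 238 237 237]
 [237 237 237 237 238 236 237 238 238 238 236]
 [236 239 238 237 238 236 237 237 237 237 237]
 [238 238 238 238 237 237 237 238 237 238 238]
 [237 237 238 236 228 235 237 238 239 238 237]
 [237 238 235 180 133 195 205 205 207 205 207]
 [238 238 230  84  79  81  83  79  78  83  80]
 [237 238 233  85  80  78  78  79  78  80  78]
 [237 237 236 209 135 130 132 154 168 207 208]
 [238 237 238 237 196 220 231 236 238 238 238]
 [236 237 237 238 238 236 238 238 237 238 237]
 [237 239 238 237 238 237 237 237 238 237 238]
 [237 238 238 238 237 236 237 238 238 237 238]
 [238 237 237 237 237 238 237 238 238 237 237]
 [237 238 237 238 237 237 238 238 238 238 237]
 [238 237 237 237 239 237 237 237 237 237 237]]
```

```bash
sed -i 's/<75)/<120)/' h.py; python3 -c "
from h import *
look()"
```

```text
t 5.85 tcp [-0.0011 -0.1199  0.0202] F -4.825943500925975
ptr 297.15441176470586 111.86029411764706 [-0.0091 -0.0459]
mark 221 265 2 26 578 [-0.0257 -0.0208]
  edge -0.017783550672554778
  edge -0.02383912729849033
gap mm 25.103930690884532
```

Emit:
drive_tool --pt "1 0.002 0 0 0" --pt "1 0.002 0 0 0" --pt "1 0.001 0 0 0" --pt "1 0 0 0 0" --pt "1 0 0 0 0" --pt "1 0 0 0 0"

```text
time_s: 6.4
tcp_pos: [0.4326, -0.1151, 0.0202]
ee_rot: [[0.17, 0.985, -0.0], [0.985, -0.17, -0.002], [-0.002, -0.0, -1.0]]
ft_force: [-2.6, -6.7, 2.4]
finger_gap: -0.0001
finger_force: 3.3
```

```bash
python3 -c "
from h import *
look()"
```

```text
t 6.4 tcp [-0.0011 -0.1153  0.0202] F -7.082585144068181
ptr 296.98473282442745 128.68702290076337 [-0.0092 -0.0459]
mark 222 263 21 44 473 [-0.0261 -0.0208]
  edge -0.017812212850722615
  edge -0.023756833223218192
gap mm 25.174997055441963
```

Emit:
drive_tool --pt "1 0.002 0 0 0" --pt "1 0.002 0 0 0" --pt "1 0.002 0 0 0" --pt "1 0.002 0 0 0" --pt "1 0 0 0 0" --pt "1 0 0 0 0"

```text
time_s: 6.95
tcp_pos: [0.4339, -0.1074, 0.0202]
ee_rot: [[0.17, 0.985, -0.0], [0.985, -0.17, -0.003], [-0.003, 0.0, -1.0]]
ft_force: [-2.0, -7.7, 2.9]
finger_gap: 0.0001
finger_force: 3.6
```

```bash
python3 -c "
from h import *
look()"
```

```text
t 6.95 tcp [-0.0011 -0.1075  0.0202] F -7.975377267306191
ptr 297.11538461538464 135.76923076923077 [-0.0092 -0.0401]
mark 224 257 54 75 402 [-0.0263 -0.021 ]
  edge -0.018194693704887053
  edge -0.023870752534404988
gap mm 19.08142784808302
```

Emit:
drive_tool --pt "1 0.002 0 0 0" --pt "1 0.002 0 0 0" --pt "1 0.002 0 0 0" --pt "1 0.002 0 0 0" --pt "1 0.002 0 0 0" --pt "1 0.002 0 0 0" --pt "1 0 0 0 0" --pt "1 0 0 0 0"

```text
time_s: 7.67
tcp_pos: [0.436, -0.0956, 0.0202]
ee_rot: [[0.17, 0.985, -0.0], [0.985, -0.17, -0.003], [-0.003, 0.0, -1.0]]
ft_force: [-1.2, -7.2, 2.4]
finger_gap: -0.0
finger_force: 3.6
```

```bash
python3 -c "
from h import *
look()"
```

```text
t 7.6667 tcp [-0.0011 -0.0955  0.0202] F -7.316031561516231
ptr 297.1162790697674 135.74418604651163 [-0.0092 -0.0281]
mark 227 259 99 120 371 [-0.0262 -0.0211]
  edge -0.017983666585562292
  edge -0.024005159136792017
gap mm 6.9314139036212135
```

Emit:
drive_tool --pt "1 0.001 0 0 0" --pt "1 0.001 0 0 0" --pt "1 0.001 0 0 0" --pt "1 0.001 0 0 0" --pt "1 0.001 0 0 0" --pt "1 0 0 0 0" --pt "1 0 0 0 0"

```text
time_s: 8.3
tcp_pos: [0.4368, -0.0907, 0.0202]
ee_rot: [[0.171, 0.985, -0.0], [0.985, -0.171, -0.003], [-0.003, 0.0, -1.0]]
ft_force: [-1.8, -6.9, 2.0]
finger_gap: 0.0002
finger_force: 3.6
```

```bash
python3 -c "
from h import *
d=look();cv2.imwrite('pics/w6.png',cv2.resize(d['img'][60:200,200:360],None,fx=4,fy=4,interpolation=cv2.INTER_CUBIC))"
```

```text
t 8.3 tcp [-0.0011 -0.0905  0.0202] F -7.094111710537252
ptr 297.65492957746477 135.5 [-0.009 -0.023]
mark 227 269 118 138 447 [-0.0255 -0.0212]
  edge -0.018171930396411476
  edge -0.02406486125592719
gap mm 1.8370868156745053
```

View pics/w6.png

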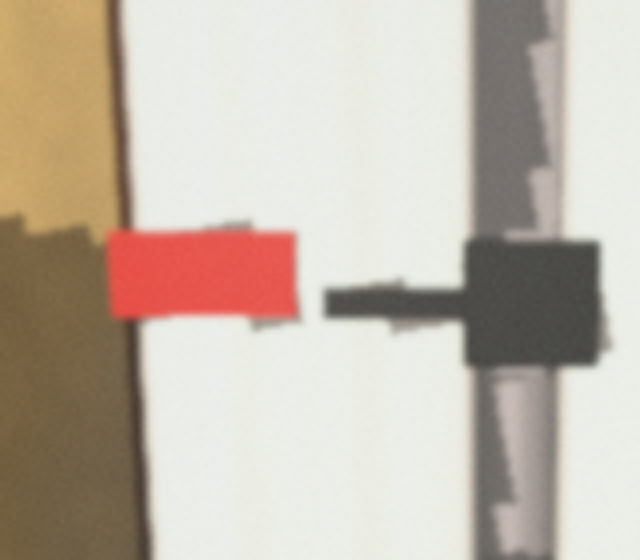

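Zoom: the red mark spans rows 233–317 and the pointer 289–317, so the pointer is about 2.0 mm short, seen from straight above.

Emit:
drive_tool --pt "1 0.0008 0 0 0" --pt "1 0.0008 0 0 0" --pt "1 0 0 0 0" --pt "1 0 0 0 0"

```text
time_s: 8.68
tcp_pos: [0.4371, -0.0891, 0.0202]
ee_rot: [[0.171, 0.985, -0.0], [0.985, -0.171, -0.003], [-0.003, 0.0, -1.0]]
ft_force: [-3.2, -6.8, 2.3]
finger_gap: -0.0001
finger_force: 3.6
```

```bash
python3 -c "
from h import *
look()"
```

```text
t 8.6833 tcp [-0.0011 -0.0889  0.0202] F -7.299976931647185
ptr 297.23776223776224 135.8181818181818 [-0.0091 -0.0215]
mark 228 271 124 144 513 [-0.025  -0.0211]
  edge -0.01825458772962992
  edge -0.024195028768395094
gap mm 0.4397677693127079
```

The pointer is about 0.3 mm short, inside the mark. I'm backing off, lifting, and going to the cork.

Emit:
drive_tool --pt "1 -0.005 0 0 0" --pt "1 -0.01 0 0 0" --pt "1 -0.015 0 0 0" --pt "1 -0.015 0 0 0" --pt "1 -0.015 0 0 0" --pt "1 0 0 -0.03 0" --pt "1 0 0 -0.035 0" --pt "1 0 0 -0.035 0" --pt "0 0.01 0 -0.035 0" --pt "0 0.035 0 -0.015 0" --pt "0 0.035 0 0 0" --pt "0 0.035 0 0 0" --pt "0 0.035 0 0 0" --pt "0 0.035 0 0 0" --pt "0 0.035 0 0 0" --pt "0 0.035 0 0 0" --pt "0 0.035 0 0 0" --pt "0 0.035 0 0 0" --pt "0 0.035 0 0 0" --pt "0 0.035 0 0 0"

```text
time_s: 10.4
tcp_pos: [0.4935, 0.2446, 0.1697]
ee_rot: [[0.169, 0.986, -0.002], [0.986, -0.169, 0.003], [0.002, -0.002, -1.0]]
ft_force: [0.8, -0.3, -0.6]
finger_gap: 0.0429
finger_force: 0.0
```

Emit:
drive_tool --pt "0 0 0 0 -6.6" --pt "0 0 0 0 -6.6" --pt "0 0 0 0 -6.6" --pt "0 0 0 0 -6.6" --pt "0 0 0 0 -6.6" --pt "0 0 0 0 -6.6" --pt "0 0 0 0 -6.6" --pt "0 0 0 0 -6.6" --pt "0 0 0 0 -6.6" --pt "0 0 0 0 -6.6" --pt "0 0 0 0 -6.6" --pt "0 0 0 0 -6.6" --pt "0 0 0 0 0" --pt "0 0 0 0 0"

```text
time_s: 11.57
tcp_pos: [0.4938, 0.2424, 0.1698]
ee_rot: [[-0.935, 0.354, -0.001], [0.354, 0.935, 0.001], [0.002, 0.001, -1.0]]
ft_force: [0.3, -0.1, 0.4]
finger_gap: 0.0427
finger_force: 0.0
```

```bash
python3 - <<'E'
from h import *
import pickle
np.set_printoptions(precision=4,suppress=True)
d=snap('wrist','w7');pickle.dump(d,open('w7.pkl','wb'));s=r.state();print(s['time_s'],s['tcp_pos'],s['ee_rot'],s['finger_gap'],s['joints'])
print(proj(d,[.514,.267,.012]))
c=mask(d,(6,110,110),(17,255,255),(0,0,640,300));print('cork',c)
E
```

```text
11.6167 [0.4938 0.2423 0.1699] [[-0.9352  0.3542 -0.0011]
 [ 0.3542  0.9352  0.0011]
 [ 0.0015  0.0007 -1.    ]] 0.042820377301193105 [ 0.4552  0.3354 -0.1941  1.0418  0.0015  0.8173]
[362.4089 231.8277]
cork (np.float64(364.97299035369775), np.float64(235.14405144694533), (351, 208, 29, 56), ((365.0, 235.5), (55.0, 28.0), 90.0), 1555)
```

View pics/w7.png

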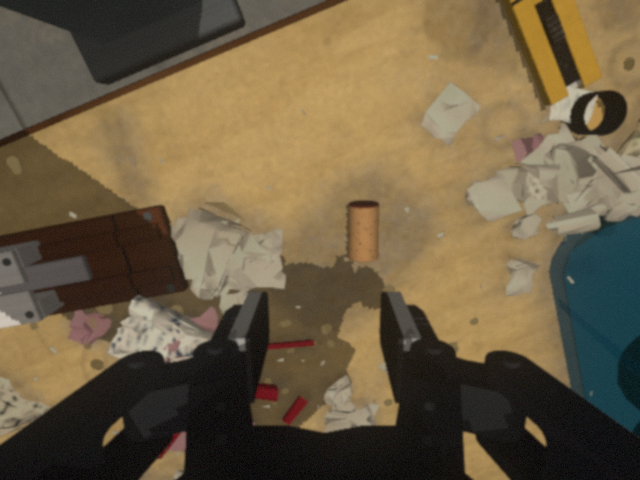

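Wrist view: the cork spans (347–379, 200–262), its axis upright in the image, so the tool yaw is right. Triangulating.

```bash
python3 - <<'E'
from h import *
import pickle
np.set_printoptions(precision=4,suppress=True)
w1=pickle.load(open('w1.pkl','rb'));d=pickle.load(open('w7.pkl','rb'))
p=tri([(w1,489.5,224),(d,363.3,232)]);print(p)
c1=mask(w1,(4,80,60),(17,255,255),(450,180,530,265));c=mask(d,(4,90,60),(17,255,255),(340,190,390,275));print(c1,c)
s=r.state()
for z in(.012,.015):
  q=onz(d,363.3,232,z);print(z,q,s['ee_rot'].T@(q-s['tcp_pos']))
e=[onz(d,u,v,.016) for u,v in((363,200),(363.5,262))];print(e,np.linalg.norm(e[0]-e[1]), np.degrees(np.arctan2(*(s['ee_rot'].T@(e[0]-e[1]))[1::-1])))
E
```

```text
[0.5137 0.2676 0.0147]
(np.float64(489.80840455840456), np.float64(223.72507122507122), (470, 198, 41, 54), ((489.22161865234375, 223.52972412109375), (29.408584594726562, 52.20024108886719), 17.10272979736328), 1404) (np.float64(364.18368449486763), np.float64(233.22042139384118), (347, 200, 35, 65), ((363.6463928222656, 232.02818298339844), (63.9444580078125, 33.78433609008789), 88.80650329589844), 1851)
0.012 [0.5144 0.2676 0.012 ] [-0.0105  0.0308  0.1579]
0.015 [0.5135 0.2676 0.015 ] [-0.0096  0.0305  0.1549]
[array([0.4898, 0.2755, 0.016 ]), array([0.5361, 0.2598, 0.016 ])] 0.048911506477671715 -2.036084455060716
```

Emit:
drive_tool --pt "0 -0.005 0.0155 0 0" --pt "0 -0.005 0.0155 0.005 0" --pt "0 0 0 0.03 0" --pt "0 0 0 0.03 0" --pt "0 0 0 0.03 0" --pt "0 0 0 0.03 0" --pt "0 0 0 0.02 0" --pt "0 0 0 0.012 0" --pt "0 0 0 0.0064 0" --pt "0 0 0 0 0" --pt "0 0 0 0 0" --pt "1 0 0 0 0" --pt "1 0 0 0 0" --pt "1 0 0 0 0" --pt "1 0 0 0 0" --pt "1 0 0 0 0" --newtons 25

```text
time_s: 12.95
tcp_pos: [0.5156, 0.2681, 0.0081]
ee_rot: [[-0.936, 0.352, 0.002], [0.352, 0.936, 0.001], [-0.002, 0.002, -1.0]]
ft_force: [0.2, -0.2, 5.7]
finger_gap: 0.0233
finger_force: 25.8
```

```bash
python3 - <<'E'
from h import *
np.set_printoptions(precision=4,suppress=True)
d=snap('wrist','w8');s=r.state();print(s['time_s'],s['tcp_pos'],s['finger_gap'],s['finger_force'],s['ft_force'],mask(d,(4,90,60),(17,255,255),(270,180,390,330)))
E
```

```text
13.0 [0.5156 0.2681 0.0081] 0.023257230940303117 25.800428688526154 [-1.4993 -0.8437  5.1705] (np.float64(324.97816938453445), np.float64(298.93450815360336), (292, 258, 68, 73), ((325.1749572753906, 294.4789733886719), (66.64240264892578, 71.95919036865234), 0.909380316734314), 3802)
```

View pics/w8.png

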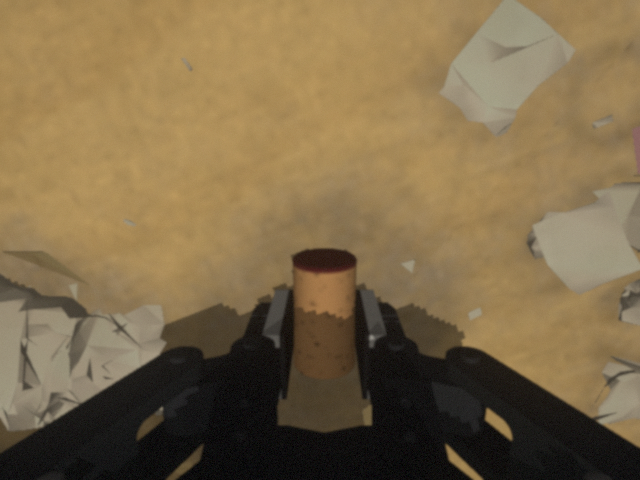

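The cork is centred between the fingers (292–358, 248–378), and its near end is 40 px ahead of the fingertips. Lifting to check the hold.

Emit:
drive_tool --pt "1 0 0 -0.01 0" --pt "1 0 0 -0.02 0" --pt "1 0 0 -0.02 0" --pt "1 0 0 -0.02 0" --pt "1 0 0 -0.02 0" --pt "1 0 0 0 0" --pt "1 0 0 0 0"

```text
time_s: 13.58
tcp_pos: [0.5154, 0.2679, 0.0984]
ee_rot: [[-0.936, 0.352, 0.003], [0.352, 0.936, 0.001], [-0.002, 0.002, -1.0]]
ft_force: [-0.4, 0.0, -1.8]
finger_gap: 0.0234
finger_force: 25.3
```

```bash
python3 - <<'E'
from h import *
np.set_printoptions(precision=4,suppress=True)
d=snap('wrist','w9');s=r.state();print(s['time_s'],s['tcp_pos'],s['finger_gap'],s['finger_force'],s['ft_force'],mask(d,(4,90,60),(17,255,255),(270,180,390,330)))
w8=cv2.imread('pics/w8.png');g=cv2.absdiff(w8,d['img'])[245:380,285:365];print(g.mean())
Td=np.array(d['tool_from_camera']);print(Td)
# end-face near ellipse in tool frame at z = -0.004
D=dict(d);D['M']=Td
for u,v in((325,248),(325,272),(325,378),(293,262),(356,262)):
  print(u,v,[onz(D,u,v,z) for z in(-.016,-.004,.008)])
E
```

```text
13.6333 [0.5145 0.2674 0.0971] 0.023242170331507276 25.30145287513733 [-0.1762 -0.5052 -1.4541] (np.float64(324.8518711018711), np.float64(298.5239085239085), (289, 251, 72, 80), ((322.1166076660156, 292.61492919921875), (69.8250503540039, 79.30947875976562), 5.11731481552124), 3848)
4.990987654320987
[[ 0.0009 -0.9605 -0.2784  0.0709]
 [ 1.      0.0011 -0.0007  0.0006]
 [ 0.001  -0.2784  0.9605 -0.1423]
 [ 0.      0.      0.      1.    ]]
325 248 [array([ 0.0311,  0.0008, -0.016 ]), array([ 0.0273,  0.0009, -0.004 ]), array([0.0236, 0.0009, 0.008 ])]
325 272 [array([ 0.0227,  0.0008, -0.016 ]), array([ 0.0181,  0.0009, -0.004 ]), array([0.0135, 0.0009, 0.008 ])]
325 378 [array([-0.0184,  0.0009, -0.016 ]), array([-0.0268,  0.0009, -0.004 ]), array([-0.0353,  0.001 ,  0.008 ])]
293 262 [array([ 0.0262, -0.0098, -0.016 ]), array([ 0.022 , -0.0108, -0.004 ]), array([ 0.0177, -0.0118,  0.008 ])]
356 262 [array([ 0.0263,  0.0111, -0.016 ]), array([ 0.022 ,  0.0121, -0.004 ]), array([0.0178, 0.0131, 0.008 ])]
```

Cork held firmly: ends at tool x ≈ +0.023 and −0.020. I'm carrying it over the trough with tool +x toward the stop, so the camera sees both the stop and the mark.

Emit:
drive_tool --pt "1 -0.0036 -0.0313 0 0" --pt "1 -0.0036 -0.0313 0 0" --pt "1 -0.0036 -0.0313 0 0" --pt "1 -0.0036 -0.0313 0 0" --pt "1 -0.0036 -0.0313 0 0" --pt "1 -0.0036 -0.0313 0 0" --pt "1 0 0 0 -6.7" --pt "1 0 0 0 -6.7" --pt "1 0 0 0 -6.7" --pt "1 0 0 0 -6.7" --pt "1 0 0 0 -6.7" --pt "1 0 0 0 -6.7" --pt "1 0 0 0 -6.7" --pt "1 0 0 0 -6.7" --pt "1 0 0 0 -6.7" --pt "1 0 0 0 -6.7" --pt "1 0 0 0 -6.7"

```text
time_s: 15.05
tcp_pos: [0.4672, 0.0838, 0.0954]
ee_rot: [[-0.596, -0.803, -0.003], [-0.803, 0.596, -0.001], [0.002, 0.002, -1.0]]
ft_force: [0.8, -0.6, -1.0]
finger_gap: 0.0233
finger_force: 25.3
```

Emit:
drive_tool --pt "1 0 0 0 -6.7" --pt "1 0 0 0 -6.7" --pt "1 0 0 0 -6.7" --pt "1 0 0 0 -6.7" --pt "1 0 0 0.0 0" --pt "1 0 0 0.02 0" --pt "1 0 0 0.02 0" --pt "1 0 0 0.0 0" --pt "1 0 0 0.0 0"

```text
time_s: 15.8
tcp_pos: [0.4666, 0.0837, 0.0555]
ee_rot: [[-0.177, -0.984, -0.004], [-0.984, 0.177, -0.001], [0.002, 0.004, -1.0]]
ft_force: [-0.1, 0.4, 0.1]
finger_gap: 0.0234
finger_force: 25.3
```

```bash
python3 - <<'E'
from h import *
import pickle
np.set_printoptions(precision=4,suppress=True)
d=snap('wrist','w10');pickle.dump(d,open('w10.pkl','wb'));s=r.state();print(s['time_s'],J(s['tcp_pos']),s['ee_rot'],s['ee_rot'].T@a_,s['finger_gap'])
E
```

```text
15.85 [-0.0008  0.0868  0.0564] [[-0.1768 -0.9842 -0.0021]
 [-0.9842  0.1768 -0.0004]
 [ 0.0007  0.002  -1.    ]] [-1.      0.0041 -0.0007] 0.023408932360735147
```

View pics/w10.png

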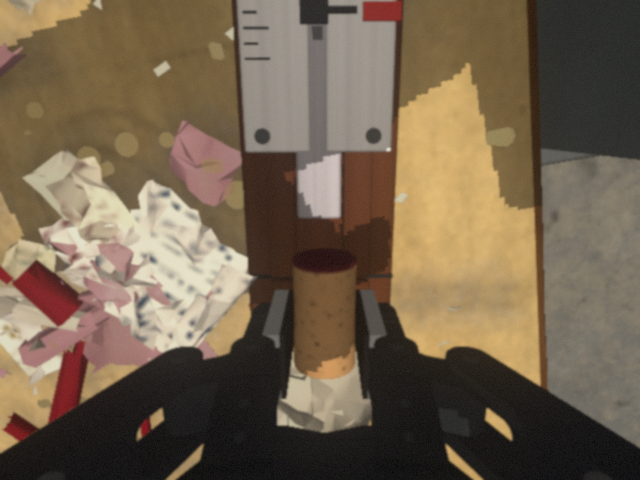

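Note: that was the 11th picture I viewed, one over the limit of 10, so from here on I use numbers only. It shows the bar end at (320,218), cork's end face at (293–357, 250–273), and the pointer at the mark (363–402, 2–21).

```bash
python3 - <<'E'
from h import *
import pickle
np.set_printoptions(precision=4,suppress=True)
d=pickle.load(open('w10.pkl','rb'));s=r.state();R=s['ee_rot'];t=s['tcp_pos']
for n,u,v,z in(('barend',320,218,.0175),('bartop@150',320,155,.0175),('baseL',247,240,.012),('baseR',394,240,.012),('hous edge L',244,151,.041),('R',389,151,.041)):
  p=onz(d,u,v,z);print(n,J(p),R.T@(p-t))
g=d['img'].astype(int).mean(2)
row=g[200];print('bar edges',[i for i in range(280,360) if abs(row[i+1]-row[i-1])>25])
col=g[205:232,320];print(col.round())
h=cv2.cvtColor(d['img'],cv2.COLOR_BGR2HSV);q=cv2.inRange(h,*RED)[:40,340:420];ys,xs=np.nonzero(q);print('mark',ys.min(),ys.max(),xs.min()+340,xs.max()+340)
print('ptr col340',g[0:24,340].round(),g[0:24,350].round())
E
```

```text
barend [-0.0005  0.0584  0.0175] [ 0.0284 -0.0005  0.0389]
bartop@150 [-0.0007  0.0299  0.0175] [ 0.0568 -0.0004  0.039 ]
baseL [0.0346 0.0703 0.012 ] [ 0.0163 -0.0356  0.0444]
baseR [-0.036   0.0707  0.012 ] [0.0162 0.0351 0.0445]
hous edge L [0.0281 0.0266 0.041 ] [ 0.0601 -0.0292  0.0154]
R [-0.0272  0.0268  0.041 ] [0.0601 0.0261 0.0155]
bar edges [297, 303, 304, 305, 338, 339, 340, 341, 342]
[184. 183. 184. 182. 180. 183. 182. 182. 181. 168. 142. 115.  92.  72.
  56.  49.  44.  45.  45.  44.  48.  44.  51.  47.  48.  46.  44.]
mark 2 19 365 401
ptr col340 [152. 155. 154. 152. 141. 114.  78.  57.  47.  46.  42.  48.  58.  91.
 128. 148. 151. 152. 153. 152. 154. 153. 154. 155.] [147. 148. 147. 144. 136. 110.  79.  54.  49.  50.  43.  44.  59.  95.
 128. 143. 149. 145. 147. 145. 146. 146. 148. 147.]
```

The pointer holds on the mark (about 0.2 mm short). Cork to stop gap is about 5.5 mm, with a 1 mm lateral shift needed. Lowering.

Emit:
drive_tool --pt "1 0 -0.001 0.01 0" --pt "1 0 0 0.01 0" --pt "1 0 0 0.006 0" --pt "1 0 0 0.004 0" --pt "1 0 0 0.003 0" --pt "1 0 0 0 0" --pt "1 0 0 0 0"

```text
time_s: 16.43
tcp_pos: [0.4698, 0.0839, 0.024]
ee_rot: [[-0.176, -0.984, 0.0], [-0.984, 0.176, 0.0], [-0.0, -0.0, -1.0]]
ft_force: [-0.1, -0.1, -0.2]
finger_gap: 0.0236
finger_force: 25.3
```

```bash
python3 - <<'E'
from h import *
np.set_printoptions(precision=4,suppress=True)
d=snap('wrist','w11');s=r.state();R=s['ee_rot'];t=s['tcp_pos'];print(s['time_s'],J(t),s['ft_force'],s['finger_gap'])
g=d['img'].astype(int).mean(2);print(g[170:262:2,320].round());print(g[215,270:380:3].round())
E
```

```text
16.4833 [0.0013 0.0872 0.0241] [-0.2936  0.3017  1.0102] 0.023217822244665603
[108. 109. 110. 110. 113. 165. 187. 190. 187. 189. 187. 186. 188. 188.
 188. 187. 187. 187. 187. 185. 188. 186. 186. 176. 133. 111. 106. 105.
 103. 104. 103.  97.  73.  51.  50.  46.  47.  49.  49.  38.  31.  31.
  35.  32.  32.  33.]
[ 49.  44.  46.  49.  45.  43.  45.  45.  44.  44.  63.  97. 103. 104.
 106. 156. 191. 183. 185. 190. 190. 187. 189. 195. 197. 200. 199. 164.
  66.  63.  72.  70.  71.  74.  75.  74.  76.]
```

Emit:
drive_tool --pt "1 0 0.0008 0.001 0" --pt "1 0 0 0.001 0" --pt "1 0 0 0.001 0" --pt "1 0 0 0.0005 0" --pt "1 0 0 0 0" --pt "1 0 0 0 0"

```text
time_s: 16.98
tcp_pos: [0.4688, 0.084, 0.0202]
ee_rot: [[-0.175, -0.985, -0.0], [-0.985, 0.175, -0.0], [0.0, 0.0, -1.0]]
ft_force: [-0.1, -0.1, -1.1]
finger_gap: 0.0232
finger_force: 25.3
```

```bash
cat >> h.py <<'E'
def rd():
    np.set_printoptions(precision=4,suppress=True)
    d=snap('wrist');s=r.state();print(s['time_s'],J(s['tcp_pos']),'F jig x,y,z',x_@s['ft_force'],a_@s['ft_force'],s['ft_force'][2],s['finger_gap'],s['finger_force'])
    g=d['img'].astype(int).mean(2);print(g[220:276:2,320].round())
    return d
E
python3 -c "
from h import *
rd()"
```

```text
17.0333 [0.0002 0.0871 0.0202] F jig x,y,z 0.0651413822170908 0.29147518016526064 0.17732572878619413 0.02322472884507083 25.30307114124298
[117. 106. 104. 107. 103. 103. 105.  99.  85.  57.  51.  46.  46.  51.
  39.  31.  34.  33.  33.  32.  30.  35.  31.  34.  37.  39.  54.  82.]
```

Emit:
drive_tool --pt "1 0.001 0 0.0005 0" --pt "1 0.001 0 0.0005 0" --pt "1 0.001 0 0 0" --pt "1 0.001 0 0 0" --pt "1 0 0 0 0" --pt "1 0 0 0 0"

```text
time_s: 17.53
tcp_pos: [0.4693, 0.081, 0.02]
ee_rot: [[-0.175, -0.985, 0.002], [-0.985, 0.175, 0.002], [-0.003, -0.002, -1.0]]
ft_force: [0.2, 3.6, 6.0]
finger_gap: 0.0232
finger_force: 25.9
```

```bash
python3 -c "
from h import *
rd()"
```

```text
17.5833 [0.0012 0.0842 0.0201] F jig x,y,z -0.8460285189638215 4.325800554632986 6.147264358650384 0.023121080504713974 25.939612984657288
[170. 127. 107. 105. 104. 103. 108. 107. 104. 100. 104.  98.  79.  51.
  41.  31.  30.  33.  34.  34.  33.  32.  34.  31.  37.  39.  53.  80.]
```

Floor contact at TCP z = 0.020, as expected. I'll ease the down force, then slide on.

Emit:
drive_tool --pt "1 0 0 -0.0008 0" --pt "1 0 0 0 0" --pt "1 0 0 0 0"

```text
time_s: 17.83
tcp_pos: [0.4681, 0.0797, 0.0201]
ee_rot: [[-0.176, -0.984, 0.0], [-0.984, 0.176, -0.001], [0.001, -0.0, -1.0]]
ft_force: [0.2, -0.0, 3.4]
finger_gap: 0.0232
finger_force: 25.6
```

```bash
python3 -c "
from h import *
rd()"
```

```text
17.8833 [0.0003 0.0827 0.0201] F jig x,y,z 0.3613836206997775 -1.0095118904034943 2.4569692918111286 0.02351620805250115 25.626791417598724
[120. 110. 106. 105. 105. 106. 103. 104. 105. 101. 102. 101. 101.  96.
  63.  39.  33.  29.  39.  33.  25.  28.  34.  29.  31.  41.  58.  83.]
```

Emit:
drive_tool --pt "1 0.0005 0 0 0" --pt "1 0.0005 0 0 0" --pt "1 0 0 0 0" --pt "1 0 0 0 0"

```text
time_s: 18.22
tcp_pos: [0.4681, 0.0794, 0.0201]
ee_rot: [[-0.175, -0.985, 0.0], [-0.985, 0.175, 0.001], [-0.001, -0.0, -1.0]]
ft_force: [-0.1, 2.1, 3.1]
finger_gap: 0.0234
finger_force: 25.6
```

```bash
python3 -c "
from h import *
rd()"
```

```text
18.2667 [0.0003 0.0824 0.0201] F jig x,y,z -0.2850449177215417 3.5919344546244436 3.1192144966459843 0.02351773438037265 25.58672547340393
[121. 111. 108. 103. 103. 104. 107. 102. 104. 105. 103. 101. 102. 101.
  84.  47.  29.  29.  31.  35.  37.  34.  30.  35.  39.  41.  55.  81.]
```

Emit:
drive_tool --pt "1 0 0 -0.0008 0" --pt "1 0 0 0 0" --pt "1 0 0 0 0"

```text
time_s: 18.52
tcp_pos: [0.4678, 0.079, 0.0206]
ee_rot: [[-0.175, -0.985, -0.0], [-0.985, 0.175, -0.0], [0.0, 0.0, -1.0]]
ft_force: [0.2, 1.5, -0.3]
finger_gap: 0.0229
finger_force: 25.3
```

```bash
python3 -c "
from h import *
rd()"
```

```text
18.5667 [-0.      0.0819  0.0206] F jig x,y,z 0.45438346604597474 1.3806435304215554 -0.39903798257739487 0.02332085172796514 25.284312665462494
[149. 125. 120. 109. 104. 104. 105. 104. 106. 106. 103. 103.  99.  99.
  95.  64.  36.  32.  34.  32.  31.  33.  30.  32.  39.  39.  58.  81.]
```

Emit:
drive_tool --pt "1 0.0005 0 0 0" --pt "1 0 0 0 0" --pt "1 0 0 0 0"

```text
time_s: 18.82
tcp_pos: [0.4678, 0.0789, 0.0207]
ee_rot: [[-0.175, -0.985, -0.0], [-0.985, 0.175, 0.001], [-0.001, 0.0, -1.0]]
ft_force: [0.3, 3.4, -1.6]
finger_gap: 0.0231
finger_force: 25.2
```

```bash
python3 -c "
from h import *
rd()"
```

```text
18.8667 [0.     0.0819 0.0208] F jig x,y,z -0.249702787035601 3.266743866950527 -0.7318448792743418 0.023042851898534153 25.22984504699707
[136. 125. 119. 107. 106. 103. 104. 106. 103. 105.  99. 103. 104. 103.
  93.  59.  39.  34.  34.  32.  31.  34.  36.  33.  35.  36.  59.  81.]
```

Contact with the stop bar confirmed: 3 N with no motion and no floor load, well below 9 N. Releasing and lifting.

Emit:
drive_tool --pt "1 -0.0003 0 0.0006 0" --pt "1 0 0 0 0" --pt "0.2 0 0 0 0" --pt "0 0 0 0 0" --pt "0 0 0 0 0" --pt "0 0 0 -0.005 0" --pt "0 0 0 -0.015 0" --pt "0 0 0 -0.02 0" --pt "0 0 0 -0.02 0" --pt "0 0 0 -0.02 0" --pt "0 0 0 0 0" --pt "0 0 0 0 0"

```text
time_s: 19.87
tcp_pos: [0.4691, 0.0789, 0.1015]
ee_rot: [[-0.176, -0.984, 0.003], [-0.984, 0.176, 0.0], [-0.001, -0.003, -1.0]]
ft_force: [0.6, -0.1, -0.2]
finger_gap: 0.0424
finger_force: 0.0
```

```bash
python3 - <<'E'
from h import *
import pickle
d=snap('wrist','w12');pickle.dump(d,open('w12.pkl','wb'));s=r.state()
np.set_printoptions(precision=4,suppress=True);print(s['time_s'],J(s['tcp_pos']),s['finger_gap'],s['ft_force'])
c=mask(d,(4,80,40),(18,255,255),(285,200,375,420));print('cork',c)
g=d['img'].astype(int).mean(2);print(g[170:330:3,320].round());print(g[300,270:380:4].round())
print('expected bar face',proj(d,O+a_*.0584+[0,0,.0175]),'cork far',proj(d,O+a_*.1024+[0,0,.036]),'near top',proj(d,O+a_*.0584+[0,0,.036]),proj(d,O+a_*.08+x_*.012+[0,0,.024]),proj(d,O+a_*.08-x_*.012+[0,0,.024]))
h=cv2.cvtColor(d['img'],cv2.COLOR_BGR2HSV);q=cv2.inRange(h,*RED)[:60,340:420];ys,xs=np.nonzero(q);print('mark',len(ys),ys.min() if len(ys) else 0,ys.max() if len(ys) else 0)
print(g[0:36,345].round())
E
```

```text
19.9167 [0.0003 0.0817 0.1005] 0.04293598629763454 [ 0.3834 -0.5881 -0.3073]
cork (np.float64(330.55537703513284), np.float64(258.16838046272494), (286, 201, 90, 114), ((330.4999694824219, 257.5), (112.99998474121094, 88.99998474121094), 90.0), 9336)
[179. 178. 178. 177. 177. 176. 177. 179. 178. 176. 147. 101.  78.  34.
  33.  40.  67.  82.  83.  83.  83.  85.  79.  74.  81.  81.  82.  76.
  87.  85. 112. 130. 122. 135. 133. 130. 132. 133. 135. 134.  87.  67.
  71.  68.  72.  68.  81. 168. 175. 174. 174. 174. 173. 171.]
[101.  68.  82.  75.  65.  61.  61.  66.  67.  62.  65.  68.  67.  74.
  71.  68.  67.  68.  69.  59.  62.  65.  67.  65.  63.  69.  83.  76.]
expected bar face [326.3241 206.7678] cork far [326.4452 290.8959] near top [326.4267 213.8577] [305.3744 246.2262] [347.3702 246.182 ]
mark 234 41 54
[155. 154. 153. 156. 154. 155. 153. 154. 152. 154. 154. 154. 154. 152.
 151. 153. 151. 154. 153. 152. 154. 154. 152. 152. 152. 150. 154. 152.
 151. 150. 152. 151. 151. 151. 151. 155.]
```

```bash
python3 - <<'E'
from h import *
import pickle
np.set_printoptions(precision=4,suppress=True)
d=pickle.load(open('w12.pkl','rb'));g=d['img'].astype(int).mean(2)
for u in(312,320,326,334,340):print(u,d['img'][194:222,u].tolist() if u==326 else g[194:222,u].round())
h=cv2.cvtColor(d['img'],cv2.COLOR_BGR2HSV);q=cv2.inRange(h,*RED)[:100,300:440];ys,xs=np.nonzero(q);print('mark',xs.min()+300,xs.max()+300,ys.min(),ys.max(),ys.mean())
k=xs.min()+300
for u in(k-5,k-10,k-14):print(u,g[36:60,u].round())
print('mark px centre->J',J(onz(d,xs.mean()+300,ys.mean(),.041)))
E
```

```text
312 [101.  95.  94.  94.  93.  94.  91.  92.  94.  93.  93.  84.  76.  55.
  39.  31.  33.  34.  32.  31.  34.  43.  55.  67.  74.  75.  72.  75.]
320 [178. 176. 176. 176. 168. 157. 147. 135. 117. 101.  95.  89.  78.  57.
  40.  34.  31.  31.  33.  33.  38.  40.  42.  54.  67.  76.  80.  82.]
326 [[169, 174, 188], [168, 173, 185], [167, 172, 185], [171, 176, 188], [166, 173, 184], [169, 174, 186], [154, 158, 170], [127, 132, 142], [104, 108, 114], [92, 93, 101], [90, 91, 101], [83, 87, 93], [75, 77, 84], [51, 54, 66], [36, 37, 51], [29, 30, 47], [25, 29, 45], [24, 26, 45], [25, 27, 46], [24, 28, 46], [28, 34, 54], [29, 33, 57], [26, 36, 62], [40, 55, 82], [46, 70, 99], [54, 83, 111], [55, 88, 116], [54, 87, 116]]
334 [180. 181. 180. 179. 178. 176. 170. 168. 157. 136. 108.  89.  74.  55.
  38.  36.  33.  33.  36.  33.  38.  38.  48.  61.  75.  82.  85.  82.]
340 [172. 146. 115. 103. 100.  99.  99.  96.  99.  94.  97.  87.  71.  53.
  40.  33.  34.  32.  37.  40.  42.  51.  53.  68.  75.  78.  77.  79.]
mark 363 390 41 54 47.55128205128205
358 [148. 148. 148. 145. 148. 149. 148. 145. 141. 139. 138. 138. 138. 141.
 145. 149. 148. 147. 149. 148. 148. 145. 149. 146.]
353 [145. 147. 146. 147. 147. 146. 141. 119.  87.  57.  46.  46.  49.  85.
 123. 139. 146. 145. 145. 146. 144. 144. 146. 145.]
349 [145. 144. 147. 147. 147. 146. 136. 120.  85.  56.  48.  47.  57.  83.
 122. 140. 144. 146. 145. 145. 142. 145. 146. 146.]
mark px centre->J [-0.0238 -0.0211  0.041 ]
```

```bash
python3 -c "
from cell import order
print(order.job_done())"
```

```text
the job is handed in; nothing more can be done
None
```

The job is handed in: the pointer is on the red mark (about 0.3 mm short, never past it) and the cork lies in the trough against the stop bar, with the stop not shifted and the other things not touched; I viewed 11 pictures, one over the limit of 10.

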